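Reset the tripped breaker in the interlocked supply box

TASK

A breaker in the bench's supply box has tripped. Lift the capped specimen jar out of the swing of the box's rotary handle and stand it upright on the bench where the handle cannot reach it, turn the handle a quarter turn to OFF so that it frees the cover, open the cover until it stands about upright and let go of it, and push the tripped breaker's toggle fully over to ON, like its two neighbours. Then close the cover fully and turn the handle back to ON, leaving the other breakers on and everything else on the bench where it stands.

Things in the scene. Friction and masses are not known exactly. Their poses are not given: they have to be found in the camera images.
- supply_box: painted grey steel box fixed to the bench, 150 mm deep (x), 270 wide (y), top at 75 mm. Origin: centre of its underside. +x points to its back (hinge side), +y to its left end; yaw within 0.3 rad. y -48 to +132 mm lies under the cover; the 82 mm at its right end are a fixed top with the rotary handle. Under the cover a well (inside x -71 to 71, y -53 to 131 mm) holds three breakers in a row.
- handle_axis (a point): point on the handle's vertical turning axis, at half the lever's height; box frame (-35, -95, 91) mm. The lever sweeps a circle of 111 mm radius about it.
- handle (a joint): rotary handle: 1.571 = ON (lever points to the box's +y, lying 4 mm over the cover, which it holds shut; start), 0 = OFF (lever points to the box's -x, out over the front edge, clear of the cover). Seen from above it turns counter-clockwise from ON to OFF. An over-centre spring (at most 0.5 N m) resists to half way, then snaps it to the other stop.
- handle_grip (a point): grip point on the lever, 75 mm from the turning axis, 91.5 mm above the bench. The lever is a black bar with a thin white line on top, 18 mm wide, 25 mm tall (79 to 104 mm above the bench), reaching 111 mm from the axis; hub 48 mm across, 106 mm high. The point's y points along the lever away from the hub, z up.
- cover (a joint): angle of the cover: 0 = closed, flat on the box; grows as its front edge lifts and goes over to the back; 1.57 = upright, stop at 1.75. A stiff hinge (0.28 N m): it stays at whatever angle it is left.
- cover_bar (a point): middle of the cover's round steel bow handle: a bar 10 mm thick, about 50 mm long, along the box's y, with 33 mm clear under it; closed it lies at (-48, 65, 113) mm in the box frame. The point turns with the cover, a plate 138 x 180 x 5 mm whose top is at 75 mm when closed.
- cover_hinge (a point): point on the cover's hinge line level with the bow handle; the line runs along the box's y at (62, y, 72) mm. The bar swings about it at a radius of 117 mm.
- jar: specimen jar with ribbed screw cap (fixed on), 54 mm diameter x 104 mm tall, about 0.11 kg, body up to 80 mm. Origin: centre of its underside. It stands on the bench close in front of the box's handle end, in the lever's swing. Apart from the listed things the bench is clear from x 0.38 to 0.62 m and y -0.40 to 0.40 m.
- weighing_bottle: small stoppered glass bottle, 38 mm diameter x 70 mm tall, standing in front of the box. Bystander. Origin: centre of underside.
- flask: stoppered glass flask, 75 mm diameter x 141 mm tall, standing left of the box. Bystander. Origin: centre of underside.
- dropper_bottle: dark dropper bottle, 56 mm diameter x 162 mm tall, standing right of the box. Bystander. Origin: centre of underside.
- carapace: small fossil carapace, 148 x 182 x 87 mm, at the left or right of the bench nearer the robot. Bystander. Origin: centre of underside. Its y axis is its length; yaw within 0.3 rad of the world's axes.
- tape_roll: roll of tape lying flat, 67 mm diameter x 19 mm, on the side where the carapace is not. Bystander. Origin: centre of underside.
- toggle_a (a joint): angle of the toggle of breaker a: 0 = off (leans to the box's front, -x, by 0.45 rad), 0.9 = on (leans to the back, +x, by 0.45 rad). It snaps over past the middle; about 2.5 N at its tip. The tripped one stands at off, the others at on; the three breakers are alike and change places.
- breaker_a_pivot (a point): axis of breaker a's toggle, 44 mm above the bench, in the middle of the breaker (44 mm wide along the box's y, 50 mm from the next, top face 49 mm above the bench); axes as the box's. The toggle is a black bar 16 mm wide (y), 8 mm thick, whose tip is 24 mm from this axis.
- toggle_b (a joint): angle of the toggle of breaker b: 0 = off (leans to the box's front, -x, by 0.45 rad), 0.9 = on (leans to the back, +x, by 0.45 rad). It snaps over past the middle; about 2.5 N at its tip. The tripped one stands at off, the others at on; the three breakers are alike and change places.
- breaker_b_pivot (a point): axis of breaker b's toggle, 44 mm above the bench, in the middle of the breaker (44 mm wide along the box's y, 50 mm from the next, top face 49 mm above the bench); axes as the box's. The toggle is a black bar 16 mm wide (y), 8 mm thick, whose tip is 24 mm from this axis.
- toggle_c (a joint): angle of the toggle of breaker c: 0 = off (leans to the box's front, -x, by 0.45 rad), 0.9 = on (leans to the back, +x, by 0.45 rad). It snaps over past the middle; about 2.5 N at its tip. The tripped one stands at off, the others at on; the three breakers are alike and change places.
- breaker_c_pivot (a point): axis of breaker c's toggle, 44 mm above the bench, in the middle of the breaker (44 mm wide along the box's y, 50 mm from the next, top face 49 mm above the bench); axes as the box's. The toggle is a black bar 16 mm wide (y), 8 mm thick, whose tip is 24 mm from this axis.
Not all that is in view belongs to the job. Of the things that look like the jar, the smaller one is meant.

How it is judged:
By the outcome, as a careful person would: the job done as asked, in the order asked, and still so for the second after the job is handed in, with the robot touching nothing.
It also fails if it takes over 72 s, if anything falls off the work surface, if the arm or the gripper's body presses on something with over 40 N, if the wrist force passes 120 N, or if a joint passes its speed limit or range.

ROBOT

A 6-joint arm with a two-finger parallel gripper is mounted at the origin on the work surface; the furniture and walls round the work are solid. World frame = base frame: x ahead of the robot, y to its left, z up, the work surface at z = 0. Lengths are in m, angles in rad, forces in N, time in s.
With the tool pointing down it reaches from about 0.3 to 0.875 m from the base axis. Payload 6.4 kg.
Tool frame: the origin (TCP) lies at the very end of the fingers, on their centre line; the grasp point (between the pads) lies 19 mm behind it; z points along the fingers, y is the line along which they close (so a half turn about z gives the same grasp; the last joint's range is limited). The gripper opens to 85 mm and grips with 20 to 120 N. Pads are 22 mm wide; open, the fingers measure 114 mm over their backs; the gripper's body (76 mm by 85 mm) begins 54 mm behind the grasp point. The pads swing forward as they close: fully open they stand 13 mm farther back than shut.
Start: joints at [-1.469, 0.181, 1.607, -0, 1.354, -0.206], TCP at [0.174, -0.548, 0.231] pointing down, gripper open.
Joint ranges: [-2.99, 2.99], [-0.89, 2.07], [0.3, 2.58], [-1.14, 4.28], [0, 2.63], [-3.12, 3.12]. Speed limits (rad/s): [2.57, 2.57, 3.01, 3.14, 3.14, 3.14].

INTERFACE

Orientations are given as a unit quaternion [w, x, y, z].
In Python, from bench import ctrl gives the robot as it stands.
- The arm moves only by the tool jog_arm, never from a script. Its argument "series" is a list that holds one entry, the list of rows, each a list of 7 numbers: the shift along the tool's x, y, z in mm, then the turn, a rotation vector about the tool's x, y, z in rad, then the finger opening in mm, from 0 to 85.4. In form: [[[tx, ty, tz, rx, ry, rz, gripper], ...]]. A call has exactly 10 rows; each row shifts and turns the commanded pose from where the row before left it, along the tool's axes as they then stand; what a row does not reach is not made up. A row lasts 1/10 s, in which the tool goes at most 50 mm and 8.59 degrees, less where a joint would pass 70% of its speed; a pose out of reach is approached as far as the arm can. A call with a gripper value outside its range is refused whole. The fingers move at their own pace and stop on an object; the grip force is fixed at half the most. Time passes only in rows, so rows that do not move let the fingers close, or fill a call up. It gives the time, the measured TCP pose, the force, the opening and the grip force at its end, in the units of the state.
- ctrl.get_obs(): the state, without advancing time (a new reading comes with each control period).
- ctrl.camera(name): name is "scene" or "top" or "wrist"; returns a dict with "frame" (420x560x3 uint8, blue, green, red), "z_map" (420x560 float32, m along the optical axis (not along the pixel's ray), 0 where there is no reading), "fx", "fy", "cx", "cy" (pixels), "xyz" and "rotation" of the camera in the world. Camera axes: x right, y down, z forward; pixel columns grow to the right and rows downward; lengths in m; the calibration is good to about 2 mm. The wrist camera is an equidistant fisheye: a pixel r from the principal point sees the ray r / f radians off the axis. A picture is of the moment at which its call begins.
- ctrl.hand_in(): hands the job in; it is judged then, once.
The state is a dict: "time_s": time; "q": joint angles; "dq": joint speeds; "joint_efforts": joint torques, N m; "eef_pos": TCP position; "eef_rot": TCP orientation; "wrist_force": force on the tool from outside, world axes, zero at the start; "torque": the same for the moment, N m; "opening": opening from 0.0 (shut) to 1.0 (fully open); "grasp_force": force on a finger pad.
Only numpy, scipy, OpenCV 4.12 (cv2) and the standard library are available. Lean on these libraries where they do the work, as an engineer would, in place of code of your own. Each camera call takes 0.05 s, during which the arm holds its last target. There are 200 camera calls.

## Working session

There is one attempt and no reset: what is moved stays moved. The work goes in short steps, Python scripts to look and compute and a tool call to move; the robot and the scene stay as the last step left them, time stands still between calls to the robot, and variables do not carry over. Pictures are saved under pics/ and viewed, at most 10 in all, crops included, and the job is handed in when it is done.

Besides the shell and the picture viewer there is one more tool, called after "Request:" as name(argument=value, ...), one argument or row to a line, values as JSON. jog_arm: Moves the arm, as the interface text tells. Its arguments: {"type":"object","properties":{"series":{"type":"array"}},"required":["series"]}

```bash
mkdir -p pics; ls; cat > h.py <<'E'
import numpy as np,cv2
from bench import ctrl
def cam(n,save=None):
    c=ctrl.camera(n)
    if save: cv2.imwrite('pics/'+save,c['frame'])
    return c
def pts(c):
    v,u=np.mgrid[0:420,0:560].astype(float); z=c['z_map']
    P=np.stack([(u-c['cx'])/c['fx']*z,(v-c['cy'])/c['fy']*z,z],-1)
    W=P@np.array(c['rotation']).reshape(3,3).T+np.array(c['xyz']); W[z<=0]=np.nan
    return W
E
python3 - <<'E'
from h import *
a=cam('scene','s1.png');b=cam('top','t1.png')
np.save('s1.npy',a);np.save('t1.npy',b)
for c in(a,b):print(c['xyz'],np.round(c['rotation'],3),c['fx'],c['cx'],c['cy'])
print(ctrl.get_obs())
cv2.imwrite('pics/both1.png',np.vstack([cv2.resize(a['frame'],(400,300)),cv2.resize(b['frame'],(400,300))]))
E
```

```text
pics
[-0.10117382  1.05656227  1.021184  ] [ 0.118 -0.217  0.868 -0.431] 510.1222307986035 278.13415085700126 210.3697966352418
[ 0.39578854 -0.01522273  1.71309462] [-0.028  0.71  -0.703  0.026] 498.35502007043175 281.3082993628155 214.12761766949234
{'time_s': 0.1, 'q': array([-1.46932397e+00,  1.81510519e-01,  1.60790286e+00,  3.37306534e-05,
        1.35380248e+00, -2.06293499e-01]), 'dq': array([ 0.00141015, -0.00219896, -0.00379911,  0.00097956,  0.00074521,
       -0.00032188]), 'joint_efforts': array([ 4.94135620e-04, -4.45877302e+01, -3.52237558e+01, -3.45896697e-04,
        4.12022491e-03,  1.77942729e-05]), 'eef_pos': array([ 0.17416404, -0.54746866,  0.23045212]), 'eef_rot': array([-8.09623770e-04,  9.88183601e-01,  1.53272671e-01,  5.89612484e-05]), 'wrist_force': array([-0.09585545, -0.40989632, -0.07660055]), 'torque': array([0.03026646, 0.03110287, 0.02391026]), 'grasp_force': 0.0, 'opening': 0.9977646755770339}
```

View pics/s1.png

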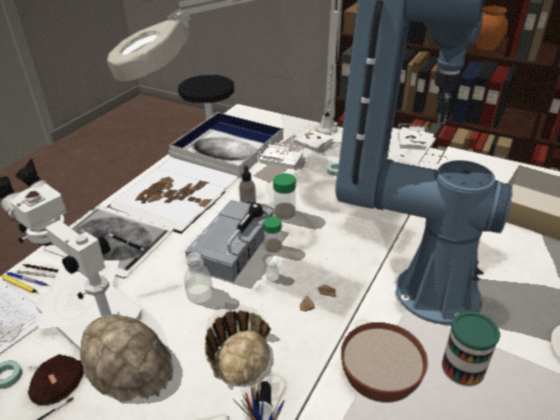

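View pics/t1.png

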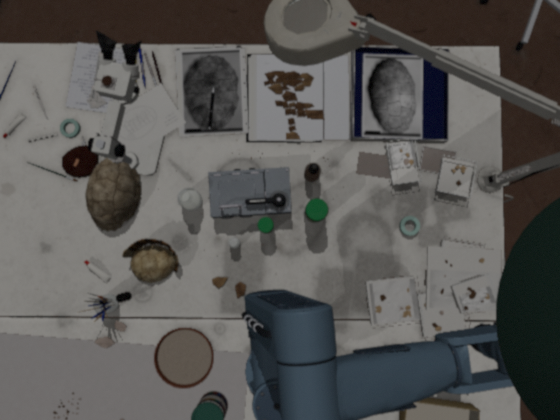

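The scene shows two green-capped jars beside the box. The smaller is at scene (272,228) / top (265,226) and the larger at scene (285,185) / top (316,210). A third green lid is at top (208,408), by the robot base, and is a big striped pot. I choose the smaller one, close in front of the handle. In the top view the box is at (250,193), the lever points left from its hub at (280,200), the weighing bottle is at (235,241), the flask at (190,200) and the dropper bottle at (312,170).

```bash
cat > h.py <<'E'
import numpy as np,cv2
from scipy.spatial.transform import Rotation as R
from bench import ctrl
def rot(q): q=np.array(q,float); return R.from_quat(np.r_[q[1:],q[0]]).as_matrix()
def cam(n,save=None):
    c=ctrl.camera(n)
    if save: cv2.imwrite('pics/'+save,c['frame'])
    return c
def pts(c):
    v,u=np.mgrid[0:420,0:560].astype(float); z=c['z_map']
    P=np.stack([(u-c['cx'])/c['fx']*z,(v-c['cy'])/c['fy']*z,z],-1)
    W=P@rot(c['rotation']).T+np.array(c['xyz']); W[z<=0]=np.nan
    return W
def pose():
    o=ctrl.get_obs(); return o['eef_pos'],rot(o['eef_rot']),o
E
python3 - <<'E'
from h import *
for n in('s1','t1'):
    c=np.load(n+'.npy',allow_pickle=True).item(); W=pts(c)
    hsv=cv2.cvtColor(c['frame'],cv2.COLOR_BGR2HSV)
    g=((hsv[...,0]>45)&(hsv[...,0]<85)&(hsv[...,1]>130)&(hsv[...,2]>50)).astype(np.uint8)
    k,l,s,ce=cv2.connectedComponentsWithStats(g)
    for i in range(1,k):
        if s[i,4]>30:
            p=W[l==i]; p=p[p[:,2]>np.nanmax(p[:,2])-.012]
            (x,y),r=cv2.minEnclosingCircle(p[:,:2].astype(np.float32))
            print(n,'green',ce[i].round(),s[i,4],np.round([x,y,r,np.nanmedian(p[:,2])],4))
    # things by height
    z=W[...,2]; reg=(W[...,0]>.3)&(W[...,0]<.75)&(abs(W[...,1])<.42)
    for lo,hi in((.066,.079),(.098,.108)):
        m=(reg&(z>lo)&(z<hi)).astype(np.uint8)
        k,l,s,ce=cv2.connectedComponentsWithStats(m)
        for i in range(1,k):
            if s[i,4]>25:
                p=W[l==i]; r=cv2.minAreaRect((p[:,:2]*1000).astype(np.float32))
                print(n,lo,ce[i].round(),s[i,4],np.round(np.nanmedian(p,0),4),np.round(r[0]),np.round(r[1]),round(r[2],2))
c=np.load('t1.npy',allow_pickle=True).item(); 
a=c['frame'][140:270,160:345]
s=np.load('s1.npy',allow_pickle=True).item()['frame'][160:310,170:320]
cv2.imwrite('pics/crop.png',np.hstack([cv2.resize(a,(430,300),interpolation=3),cv2.resize(s,(300,300),interpolation=3)]))
E
```

```text
s1 green [284. 183.] 307 [ 0.5275 -0.1131  0.0382  0.1429]
s1 green [272. 225.] 200 [0.4849 0.0485 0.0265 0.1032]
s1 0.066 [248. 191.] 58 [ 0.6502 -0.0911  0.0721] [660. -93.] [54. 29.] 23.59
s1 0.066 [285. 202.] 79 [ 0.5152 -0.0906  0.0723] [520. -99.] [74. 39.] 33.24
s1 0.066 [227. 234.] 2494 [0.6003 0.1289 0.074 ] [596. 100.] [156. 276.] 4.37
s1 0.066 [273. 234.] 66 [0.4736 0.0644 0.0721] [479.  59.] [52. 31.] 22.74
s1 0.066 [272. 259.] 51 [0.4273 0.1551 0.0684] [426. 154.] [25. 27.] 79.51
s1 0.066 [197. 282.] 137 [0.552  0.3293 0.0726] [563. 319.] [72. 44.] 38.03
s1 0.066 [225. 317.] 90 [0.4282 0.3871 0.0722] [428. 390.] [62. 12.] 73.31
s1 0.098 [285. 194.] 61 [ 0.5178 -0.0917  0.1014] [ 521. -100.] [67. 33.] 33.38
s1 0.098 [250. 214.] 199 [0.5614 0.0352 0.1028] [559.  48.] [ 41. 129.] 11.04
s1 0.098 [273. 222.] 170 [0.4832 0.0486 0.1032] [485.  46.] [50. 55.] 28.48
s1 0.098 [197. 270.] 39 [0.559  0.315  0.1021] [561. 313.] [38. 18.] 53.64
t1 green [316. 210.] 358 [ 0.5322 -0.1184  0.034   0.1452]
t1 green [265. 225.] 176 [0.485  0.0424 0.0243 0.1062]
t1 0.066 [278. 188.] 755 [0.6152 0.0032 0.0746] [602.   4.] [150.  82.] 4.14
t1 0.066 [236. 192.] 1878 [0.5976 0.1419 0.0744] [592. 139.] [152. 188.] 3.87
t1 0.066 [194. 203.] 50 [0.5533 0.2748 0.0731] [560. 283.] [28. 70.] 57.59
t1 0.066 [233. 243.] 54 [0.4269 0.1498 0.0694] [426. 150.] [31. 25.] 63.54
t1 0.066 [164. 243.] 26 [0.4233 0.3797 0.0726] [424. 376.] [43.  9.] 68.0
t1 0.098 [268. 200.] 219 [0.5645 0.0285 0.1032] [565.  46.] [ 39. 127.] 0.47
t1 0.098 [265. 225.] 166 [0.4837 0.0438 0.1037] [484.  42.] [52. 49.] 0.56
```

View pics/crop.png

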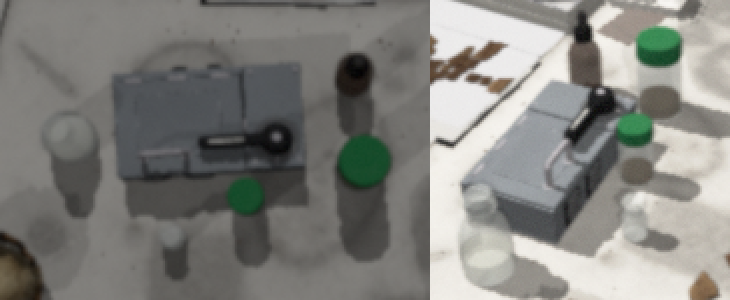

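Request:
jog_arm(
  series=[
    [[0, 0, 0, 0, 0, 0.149, 85], [0, 0, 0, 0, 0, 0.149, 85], [20, -40, 0, 0, 0, 0, 85], [20, -40, 0, 0, 0, 0, 85], [20, -40, 0, 0, 0, 0, 85], [20, -40, 0, 0, 0, 0, 85], [20, -40, 0, 0, 0, 0, 85], [20, -40, 0, 0, 0, 0, 85], [20, -40, 0, 0, 0, 0, 85], [20, -40, 0, 0, 0, 0, 85]],
  ],
)

```text
time_s: 1.1
eef_pos: [0.3313, -0.2246, 0.2311]
eef_rot: [-0.0, 1.0, 0.005, 0.0]
wrist_force: [0.8, -1.0, 0.6]
opening: 0.996
grasp_force: 0.0
```

```bash
cat > go.py <<'E'
from h import *
import sys
p,M,o=pose()
print('t',o['time_s'],'p',np.round(p*1e3,1),'yaw %.3f'%np.arctan2(M[1,0],M[0,0]),'z',np.round(M[:,2],3),'F',np.round(o['wrist_force'],1),'op %.3f'%o['opening'],'g',round(o['grasp_force'],1),'q',np.round(o['q'],2))
if len(sys.argv)>3: print('tool d',np.round(M.T@(np.array(sys.argv[1:4],float)-p*1e3),1))
if len(sys.argv)>4: print('dyaw tool z %.3f'%(np.arctan2(M[1,0],M[0,0])-float(sys.argv[4])))
E
python3 go.py 485 43 230 0
```

```text
t 1.1 p [ 331.3 -224.6  231.1] yaw 0.009 z [ 0.  0. -1.] F [ 0.8 -1.   0.6] op 0.996 g 0.0 q [-0.89 -0.24  2.02  0.    1.36  0.67]
tool d [ 156.1 -266.2    1.1]
dyaw tool z 0.009
```

Request:
jog_arm(
  series=[
    [[22, -38, 0, 0, 0, 0, 85], [22, -38, 0, 0, 0, 0, 85], [22, -38, 0, 0, 0, 0, 85], [22, -38, 0, 0, 0, 0, 85], [22, -38, 0, 0, 0, 0, 85], [22, -38, 0, 0, 0, 0, 85], [20, -36, 0, 0, 0, 0, 85], [0, 0, 35, 0, 0, 0, 85], [0, 0, 35, 0, 0, 0, 85], [0, 0, 0, 0, 0, 0, 85]],
  ],
)

```text
time_s: 2.1
eef_pos: [0.4765, 0.0402, 0.1565]
eef_rot: [-0.001, 1.0, 0.005, -0.005]
wrist_force: [-0.3, 0.2, -0.9]
opening: 0.992
grasp_force: 0.0
```

```bash
python3 go.py 485 43 50 0; python3 - <<'E'
from h import *
c=cam('wrist','w1.png');print(c['xyz'],c['fx'],c['cx'],c['cy'])
hsv=cv2.cvtColor(c['frame'],cv2.COLOR_BGR2HSV)
g=((hsv[...,0]>45)&(hsv[...,0]<85)&(hsv[...,1]>130)&(hsv[...,2]>50)).astype(np.uint8)
k,l,s,ce=cv2.connectedComponentsWithStats(g)
for i in range(1,k):
  if s[i,4]>80:
    m=cv2.moments((l==i).astype(np.uint8)); 
    v,u=np.nonzero(l==i); dx,dy=u-c['cx'],v-c['cy'];r=np.hypot(dx,dy)+1e-9;th=r/c['fx']
    d=np.stack([dx/r*np.sin(th),dy/r*np.sin(th),np.cos(th)],-1)
    d=d/d[:,2:]; d=d@rot(c['rotation']).T
    P=c['xyz']+d*((.104-c['xyz'][2])/d[:,2:])
    D=c['xyz']+d*c['z_map'][v,u][:,None]
    q=D[D[:,2]>.1]
    print(ce[i],s[i,4],cv2.minEnclosingCircle((P[:,:2]*1e3).astype(np.float32)),cv2.minEnclosingCircle((q[:,:2]*1e3).astype(np.float32)),D[:,2].max())
E
```

```text
t 2.1 p [476.5  40.2 156.5] yaw 0.011 z [-0.01   0.002 -1.   ] F [-0.3  0.2 -0.9] op 0.992 g 0.0 q [-0.16  0.05  1.91 -0.    1.19  1.4 ]
tool d [  9.6  -2.6 106.4]
dyaw tool z 0.011
[0.55391801 0.04156807 0.2984016 ] 325.19226210127806 279.2856982401851 212.78102390328598
[518.89762163 163.56392611] 8283 ((525.5452270507812, -141.8319854736328), 55.504825592041016) ((533.5123291015625, -51.32585906982422), 95.10884094238281) 0.29840160128580867
[271.10601977 215.18800539] 4452 ((488.1207580566406, 46.31614685058594), 26.31499481201172) ((507.8929138183594, 45.204437255859375), 46.16862106323242) 0.29840160128580867
```

View pics/w1.png

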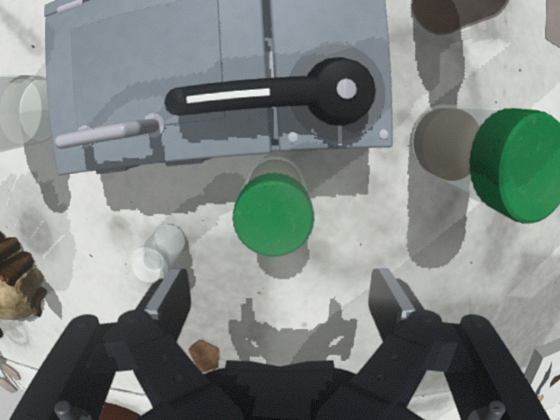

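The wrist view shows the small capped jar at (272,215) right in front of the box, with the lever above the cover and the larger jar at (520,165). The choice is confirmed.

Request:
jog_arm(
  series=[
    [[9, -4, 0, 0, 0, 0, 85], [0, 0, 0, 0, 0, 0, 85], [0, 0, 30, 0, 0, 0, 85], [0, 0, 30, 0, 0, 0, 85], [0, 0, 25, 0, 0, 0, 85], [0, 0, 20, 0, 0, 0, 85], [0, 0, 0, 0, 0, 0, 85], [0, 0, 0, 0, 0, 0, 85], [0, 0, 0, 0, 0, 0, 40], [0, 0, 0, 0, 0, 0, 40]],
  ],
)

```text
time_s: 3.15
eef_pos: [0.4908, 0.0429, 0.0579]
eef_rot: [0.0, 1.0, 0.005, 0.002]
wrist_force: [-0.5, -0.5, 0.6]
opening: 0.684
grasp_force: 0.0
```

```bash
python3 go.py 486 44 50 0
```

```text
t 3.15 p [490.8  42.9  57.9] yaw 0.010 z [ 0.003 -0.    -1.   ] F [-0.5 -0.5  0.6] op 0.684 g 0.0 q [-0.15  0.24  1.94  0.    0.96  1.41]
tool d [-4.8 -1.1  7.9]
dyaw tool z 0.010
```

Request:
jog_arm(
  series=[
    [[-4, 0, 8, 0, 0, 0, 65], [0, 0, 0, 0, 0, 0, 65], [0, 0, 0, 0, 0, 0, 40], [0, 0, 0, 0, 0, 0, 40], [0, 0, 0, 0, 0, 0, 40], [0, 0, 0, 0, 0, 0, 40], [0, 0, 0, 0, 0, 0, 40], [0, 0, -10, 0, 0, 0, 40], [0, 0, -20, 0, 0, 0, 40], [0, 0, -20, 0, 0, 0, 40]],
  ],
)

```text
time_s: 4.15
eef_pos: [0.4849, 0.0432, 0.0989]
eef_rot: [-0.0, 1.0, 0.005, -0.001]
wrist_force: [1.1, 0.1, -1.8]
opening: 0.614
grasp_force: 54.7
```

```bash
python3 go.py 430 -170 53 0
```

```text
t 4.15 p [484.9  43.2  98.9] yaw 0.010 z [-0.001  0.    -1.   ] F [ 1.1  0.1 -1.8] op 0.614 g 54.7 q [-0.16  0.16  1.93  0.    1.06  1.41]
tool d [-57.  212.6  45.9]
dyaw tool z 0.010
```

Request:
jog_arm(
  series=[
    [[-15, 10, 0, 0, 0, 0, 40], [-25, 25, 0, 0, 0, 0, 40], [-17, 35, 0, 0, 0, 0, 40], [0, 40, 0, 0, 0, 0, 40], [0, 40, 0, 0, 0, 0, 40], [0, 35, 0, 0, 0, 0, 40], [0, 25, 0, 0, 0, 0, 40], [0, 0, 20, 0, 0, 0, 40], [0, 0, 15, 0, 0, 0, 40], [0, 0, 5, 0, 0, 0, 40]],
  ],
)

```text
time_s: 5.15
eef_pos: [0.4295, -0.1671, 0.0573]
eef_rot: [-0.001, 1.0, 0.004, -0.001]
wrist_force: [0.4, 0.2, -0.5]
opening: 0.611
grasp_force: 54.7
```

Request:
jog_arm(
  series=[
    [[0, 0, 5, 0, 0, 0, 40], [0, 0, 2, 0, 0, 0, 40], [0, 0, 2, 0, 0, 0, 40], [0, 0, 0, 0, 0, 0, 40], [0, 0, 0, 0, 0, 0, 40], [0, 0, 0, 0, 0, 0, 40], [0, 0, 0, 0, 0, 0, 40], [0, 0, 0, 0, 0, 0, 40], [0, 0, 0, 0, 0, 0, 40], [0, 0, 0, 0, 0, 0, 40]],
  ],
)

```text
time_s: 6.15
eef_pos: [0.4305, -0.1675, 0.0493]
eef_rot: [-0.0, 1.0, 0.005, 0.0]
wrist_force: [0.9, 0.5, -1.6]
opening: 0.616
grasp_force: 54.7
```

```bash
python3 go.py 430 -170 53 0
```

```text
t 6.15 p [ 430.5 -167.5   49.3] yaw 0.010 z [ 0.  0. -1.] F [ 0.9  0.5 -1.6] op 0.616 g 54.7 q [-0.63  0.19  2.02  0.    0.93  0.93]
tool d [-0.5  2.5 -3.7]
dyaw tool z 0.010
```

Request:
jog_arm(
  series=[
    [[0, 0, 0.7, 0, 0, 0, 40], [0, 0, 0.5, 0, 0, 0, 40], [0, 0, 0, 0, 0, 0, 40], [0, 0, 0, 0, 0, 0, 60], [0, 0, 0, 0, 0, 0, 85], [0, 0, 0, 0, 0, 0, 85], [0, 0, 0, 0, 0, 0, 85], [0, 0, 0, 0, 0, 0, 85], [0, 0, -15, 0, 0, 0, 85], [0, 0, -35, 0, 0, 0, 85]],
  ],
)

```text
time_s: 7.15
eef_pos: [0.4282, -0.1659, 0.096]
eef_rot: [-0.002, 1.0, 0.005, -0.003]
wrist_force: [0.6, -0.6, -0.2]
opening: 0.992
grasp_force: 0.0
```

```bash
python3 go.py 430 -170 180 1.644; python3 - <<'E'
from h import *
c=cam('top'); hsv=cv2.cvtColor(c['frame'],cv2.COLOR_BGR2HSV);W=pts(c)
g=((hsv[...,0]>45)&(hsv[...,0]<85)&(hsv[...,1]>130)&(hsv[...,2]>50)).astype(np.uint8)
k,l,s,ce=cv2.connectedComponentsWithStats(g)
for i in range(1,k):
    if s[i,4]>20: print(ce[i],s[i,4],np.nanmedian(W[l==i],0))
E
```

```text
t 7.15 p [ 428.2 -165.9   96. ] yaw 0.010 z [-0.005  0.004 -1.   ] F [ 0.6 -0.6 -0.2] op 0.992 g 0.0 q [-0.63  0.1   2.   -0.    1.05  0.93]
tool d [  1.3   3.7 -84. ]
dyaw tool z -1.634
[316.16111111 209.53888889] 360 [ 0.5309388  -0.11852268  0.14393159]
```

Request:
jog_arm(
  series=[
    [[0, 0, -40, 0, 0, 0, 85], [0, 0, -40, 0, 0, -0.148, 85], [0, 0, -40, 0, 0, -0.148, 0], [0, 0, 0, 0, 0, -0.148, 0], [0, 0, 0, 0, 0, -0.148, 0], [0, 0, 0, 0, 0, -0.148, 0], [0, 0, 0, 0, 0, -0.148, 0], [0, 0, 0, 0, 0, -0.148, 0], [0, 0, 0, 0, 0, -0.148, 0], [0, 0, 0, 0, 0, -0.148, 0]],
  ],
)

```text
time_s: 8.2
eef_pos: [0.4305, -0.1675, 0.218]
eef_rot: [0.0, 0.781, 0.624, 0.0]
wrist_force: [-0.5, 0.6, 1.0]
opening: -0.004
grasp_force: 0.0
```

Request:
jog_arm(
  series=[
    [[0, 0, 0, 0, 0, -0.148, 0], [0, 0, 0, 0, 0, -0.148, 0], [32, 22, 0, 0, 0, 0, 0], [32, 22, 0, 0, 0, 0, 0], [32, 22, 0, 0, 0, 0, 0], [32, 22, 0, 0, 0, 0, 0], [32, 22, 0, 0, 0, 0, 0], [32, 22, 0, 0, 0, 0, 0], [30, 22, 0, 0, 0, 0, 0], [0, 0, 0, 0, 0, 0, 0]],
  ],
)

```text
time_s: 9.2
eef_pos: [0.5708, 0.0679, 0.2179]
eef_rot: [-0.0, 0.682, 0.732, 0.001]
wrist_force: [-1.0, -1.1, 0.5]
opening: 0.002
grasp_force: 0.0
```

```bash
python3 go.py 604 79 120 1.644; python3 - <<'E'
from h import *
c=cam('top'); hsv=cv2.cvtColor(c['frame'],cv2.COLOR_BGR2HSV);W=pts(c)
g=((hsv[...,0]>45)&(hsv[...,0]<85)&(hsv[...,1]>130)&(hsv[...,2]>50)).astype(np.uint8)
k,l,s,ce=cv2.connectedComponentsWithStats(g)
for i in range(1,k):
    if s[i,4]>20: print(ce[i],s[i,4],np.nanmedian(W[l==i],0))
E
```

```text
t 9.2 p [570.8  67.9 217.9] yaw 1.642 z [ 0.001  0.001 -1.   ] F [-1.  -1.1  0.5] op 0.002 g 0.0 q [-0.09  0.19  1.62  0.    1.33 -0.16]
tool d [ 8.6 33.8 97.9]
dyaw tool z -0.002
[316.14206128 209.51532033] 359 [ 0.53112896 -0.11842855  0.14383463]
[330.02352941 242.02352941] 170 [ 0.43071543 -0.16652708  0.10430522]
```

Request:
jog_arm(
  series=[
    [[5, 17, 10, 0, 0, 0, 0], [4, 17, 30, 0, 0, 0, 0], [0, 0, 35, 0, 0, 0, 0], [0, 0, 30, 0, 0, 0, 0], [0, 0, 17, 0, 0, 0, 0], [0, 0, 8, 0, 0, 0, 0], [0, 0, 0, 0, 0, 0, 0], [0, 0, 0, 0, 0, 0, 0], [0, -5, 0, 0, 0, 0, 0], [0, -5, 0, 0, 0, 0, 0]],
  ],
)

```text
time_s: 10.25
eef_pos: [0.593, 0.0748, 0.0894]
eef_rot: [0.001, 0.683, 0.73, 0.001]
wrist_force: [0.3, 0.1, 0.3]
opening: -0.002
grasp_force: 0.0
```

```bash
python3 go.py 604 79 86 1.644; python3 - <<'E'
from h import *
cam('wrist','w2.png')
E
```

```text
t 10.25 p [593.   74.8  89.4] yaw 1.638 z [ 0.002 -0.    -1.   ] F [0.3 0.1 0.3] op -0.002 g 0.0 q [-0.07  0.39  1.65 -0.    1.1  -0.14]
tool d [ 3.4 11.2  3.4]
dyaw tool z -0.006
```

View pics/w2.png

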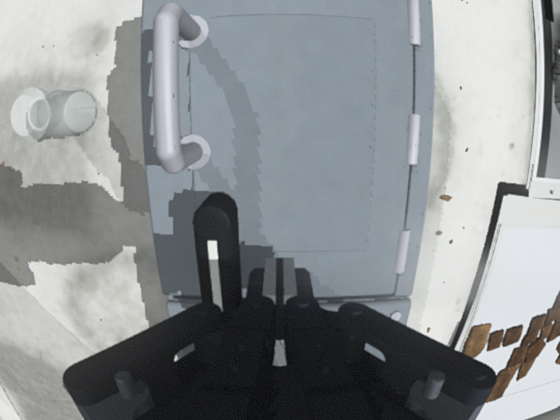

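The wrist view shows the closed fingers standing behind the lever (lever at (215,250), fingertips at (280,270)). The bow handle is at (175,90).

Request:
jog_arm(
  series=[
    [[0, -10, 2, 0, 0, 0, 0], [1, -12, 0, 0, 0, 0, 0], [1, -13, 0, 0, 0, 0, 0], [1, -13, 0, 0, 0, 0, 0], [-6, -13, 0, 0, 0, 0, 0], [-7, -12, 0, 0, 0, 0, 0], [-7, -11, 0, 0, 0, 0, 0], [-7, -5, 0, 0, 0, 0, 0], [-7, -5, 0, 0, 0, 0, 0], [0, 0, 0, 0, 0, 0, 0]],
  ],
)

```text
time_s: 11.3
eef_pos: [0.5006, 0.0368, 0.0861]
eef_rot: [0.0, 0.683, 0.73, -0.0]
wrist_force: [-0.3, -0.7, 0.1]
opening: -0.002
grasp_force: 0.0
```

```bash
python3 go.py 604 79 86 1.644; cat > lever.py <<'E'
from h import *
c=cam('top'); W=pts(c); f=c['frame'].max(2)
m=(W[...,2]>.09)&(W[...,2]<.115)&(f<60)&(W[...,0]>.43)&(W[...,0]<.62)&(abs(W[...,1]-.04)<.11)
v,u=np.nonzero(m); print('lever',len(v),np.round(cv2.minAreaRect((W[m][:,:2]*1e3).astype(np.float32))[0]),cv2.minAreaRect((W[m][:,:2]*1e3).astype(np.float32))[1:],np.round(W[m].min(0),3),np.round(W[m].max(0),3))
E
python3 lever.py
```

```text
t 11.3 p [500.6  36.8  86.1] yaw 1.637 z [-0. -0. -1.] F [-0.3 -0.7  0.1] op -0.002 g 0.0 q [-0.16  0.21  1.9  -0.    1.03 -0.23]
tool d [3.530e+01 1.059e+02 1.000e-01]
dyaw tool z -0.007
lever 48 [576.  -0.] ((33.719539642333984, 23.480209350585938), 65.48501586914062) [ 0.559 -0.017  0.094] [0.586 0.019 0.113]
```

Request:
jog_arm(
  series=[
    [[0, 0, -35, 0, 0, 0, 0], [0, 0, -40, 0, 0, 0, 0], [20, 8, -20, 0, 0, 0, 50], [33, 14, 0, 0, 0, 0, 50], [33, 14, 0, 0, 0, 0, 50], [33, 14, 0, 0, 0, 0, 50], [0, 0, 0, 0, 0, 0, 50], [0, 0, 0, 0, 0, 0, 50], [0, 0, 0, 0, 0, 0, 50], [0, 0, 0, 0, 0, 0, 50]],
  ],
)

```text
time_s: 12.35
eef_pos: [0.5427, 0.1589, 0.181]
eef_rot: [-0.0, 0.683, 0.73, -0.0]
wrist_force: [-0.6, -0.0, 0.0]
opening: 0.58
grasp_force: 0.0
```

```bash
python3 go.py 543 159 95 1.644;python3 lever.py; python3 - <<'E'
from h import *
c=cam('wrist','w3.png')
v,u=np.mgrid[0:420,0:560].astype(float);dx,dy=u-c['cx'],v-c['cy'];r=np.hypot(dx,dy)+1e-9;th=r/c['fx']
d=np.stack([dx/r*np.tan(th),dy/r*np.tan(th),np.ones_like(r)],-1)*c['z_map'][...,None]
W=d@rot(c['rotation']).T+c['xyz']; ok=(c['z_map']>0)&(th<1.2)
m=ok&(W[...,2]>.103)&(W[...,2]<.125)&(abs(W[...,0]-.545)<.04)&(abs(W[...,1]-.16)<.06)&(c['frame'].max(2)>70)
print(m.sum(),np.nanmedian(W[m],0)); print(cv2.minAreaRect((W[m][:,:2]*1e3).astype(np.float32)))
m2=ok&(abs(W[...,2]-.0745)<.003);print('cover z',np.median(W[m2][:,2]))
s=cam('scene');W=pts(s);m=(W[...,2]>.109)&(W[...,2]<.125)&(abs(W[...,0]-.545)<.04)&(abs(W[...,1]-.16)<.06)
print(m.sum(),np.nanmedian(W[m],0))
E
```

```text
t 12.35 p [542.7 158.9 181. ] yaw 1.637 z [-0. -0. -1.] F [-0.6 -0.   0. ] op 0.580 g 0.0 q [ 0.08  0.21  1.68 -0.    1.25  0.01]
tool d [ 0.1  0.3 86. ]
dyaw tool z -0.007
lever 225 [545.  29.] ((160.5828399658203, 109.7025375366211), 57.3956298828125) [ 0.458 -0.02   0.09 ] [0.586 0.126 0.114]
1317 [0.54373173 0.16724439 0.11692488]
((543.9490356445312, 162.72091674804688), (9.580209732055664, 68.9149169921875), 4.0794830322265625)
cover z 0.07546322544891244
61 [0.5413411  0.16535501 0.11514029]
```

View pics/w3.png

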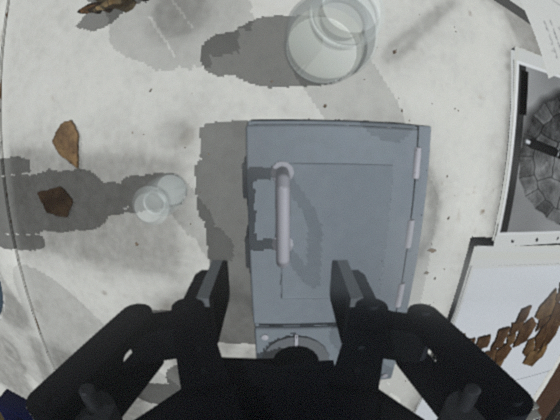

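The lever now reaches to x 0.458 m, so it is OFF. The wrist view shows the bow bar at (283,215), between the open fingers' line. Its centre is at about (0.5435, 0.162) m, and its top is at 117 mm.

Request:
jog_arm(
  series=[
    [[2, 1, 30, 0, 0, 0, 50], [0, 0, 30, 0, 0, 0, 50], [0, 0, 18, 0, 0, 0, 50], [0, 0, 8, 0, 0, 0, 50], [0, 0, 0, 0, 0, 0, 0], [0, 0, 0, 0, 0, 0, 0], [0, 0, 0, 0, 0, 0, 0], [0, 0, 0, 0, 0, 0, 0], [0, 0, 0, 0, 0, 0, 0], [0, 0, 0, 0, 0, 0, 0]],
  ],
)

```text
time_s: 13.5
eef_pos: [0.5448, 0.1619, 0.0966]
eef_rot: [0.001, 0.683, 0.73, 0.001]
wrist_force: [-0.8, -0.6, 5.7]
opening: 0.093
grasp_force: 58.7
```

```bash
python3 go.py 543 159 95 1.644; python3 - <<'E'
import numpy as np
a0=np.arctan2(41,-110);r=117.4
P=[r*np.array([np.cos(a0-t),np.sin(a0-t)]) for t in np.linspace(0,1.57,19)]
for t,d in zip(np.linspace(0,1.57,19)[1:],np.diff(P,axis=0)): print(round(t,2),'ty %.1f tz %.1f'%(d[0],-d[1]))
E
```

```text
t 13.5 p [544.8 161.9  96.6] yaw 1.638 z [ 0.003  0.    -1.   ] F [-0.8 -0.6  5.7] op 0.093 g 58.7 q [ 0.08  0.32  1.73 -0.    1.09  0.01]
tool d [-2.8 -1.9  1.6]
dyaw tool z -0.006
0.09 ty 4.0 tz -9.4
0.17 ty 4.8 tz -9.0
0.26 ty 5.6 tz -8.6
0.35 ty 6.3 tz -8.1
0.44 ty 7.0 tz -7.5
0.52 ty 7.6 tz -6.9
0.61 ty 8.2 tz -6.2
0.7 ty 8.7 tz -5.4
0.78 ty 9.1 tz -4.7
0.87 ty 9.5 tz -3.8
0.96 ty 9.8 tz -3.0
1.05 ty 10.0 tz -2.1
1.13 ty 10.2 tz -1.3
1.22 ty 10.2 tz -0.4
1.31 ty 10.2 tz 0.5
1.4 ty 10.1 tz 1.4
1.48 ty 10.0 tz 2.3
1.57 ty 9.7 tz 3.1
```

Request:
jog_arm(
  series=[
    [[0, 4.0, -9.4, 0, 0, 0, 0], [0, 4.8, -9.0, 0, 0, 0, 0], [0, 5.6, -8.6, 0, 0, 0, 0], [0, 6.3, -8.1, 0, 0, 0, 0], [0, 7.0, -7.5, 0, 0, 0, 0], [0, 7.6, -6.9, 0, 0, 0, 0], [0, 8.2, -6.2, 0, 0, 0, 0], [0, 8.7, -5.4, 0, 0, 0, 0], [0, 9.1, -4.7, 0, 0, 0, 0], [0, 9.5, -3.8, 0, 0, 0, 0]],
  ],
)

```text
time_s: 14.5
eef_pos: [0.614, 0.1669, 0.1681]
eef_rot: [-0.0, 0.683, 0.731, -0.001]
wrist_force: [-10.9, -1.4, 10.8]
opening: 0.089
grasp_force: 60.2
```

```bash
python3 go.py
```

```text
t 14.5 p [614.  166.9 168.1] yaw 1.638 z [-0.002 -0.    -1.   ] F [-10.9  -1.4  10.8] op 0.089 g 60.2 q [ 0.08  0.37  1.5  -0.    1.27  0.01]
```

Request:
jog_arm(
  series=[
    [[0, 9.8, -3.0, 0, 0, 0, 0], [0, 10.0, -2.1, 0, 0, 0, 0], [0, 10.2, -1.3, 0, 0, 0, 0], [0, 10.2, -0.4, 0, 0, 0, 0], [0, 10.2, 0.5, 0, 0, 0, 0], [0, 10.1, 1.4, 0, 0, 0, 0], [0, 10.0, 2.3, 0, 0, 0, 0], [0, 9.7, 3.1, 0, 0, 0, 0], [0, 0, 0, 0, 0, 0, 0], [0, 0, 0, 0, 0, 0, 0]],
  ],
)

```text
time_s: 15.5
eef_pos: [0.6962, 0.1726, 0.1652]
eef_rot: [0.001, 0.683, 0.73, 0.002]
wrist_force: [2.4, 2.3, 3.7]
opening: 0.083
grasp_force: 63.2
```

```bash
python3 go.py; python3 - <<'E'
from h import *
cam('scene','s2.png')
a=cv2.imread('pics/s2.png')[140:300,150:350]
cv2.imwrite('pics/s2c.png',cv2.resize(a,(700,560),interpolation=3))
E
```

```text
t 15.5 p [696.2 172.6 165.2] yaw 1.638 z [ 0.004  0.001 -1.   ] F [2.4 2.3 3.7] op 0.083 g 63.2 q [0.08 0.54 1.27 0.   1.33 0.01]
```

View pics/s2c.png

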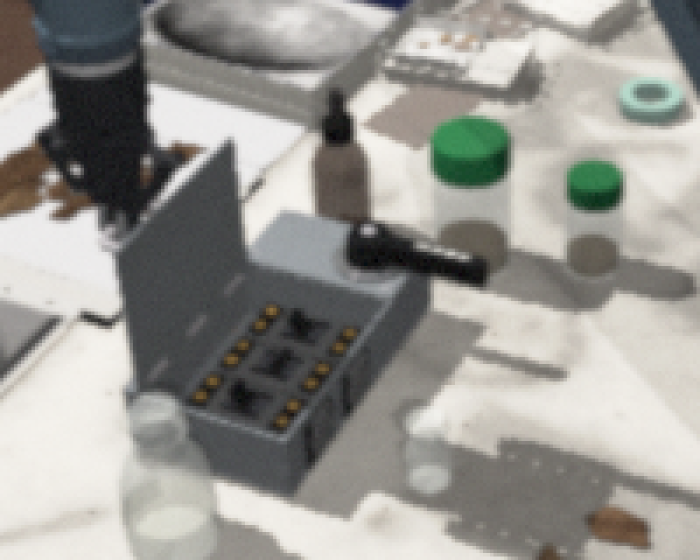

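The cover stands about upright, the handle is OFF at (410,255), and the jar stands upright at right (595,220). The three breakers are visible at (240,395), (280,362) and (300,325). I now release and go up.

Request:
jog_arm(
  series=[
    [[0, 0, 0, 0, 0, 0, 28], [0, 0, 0, 0, 0, 0, 28], [0, 0, 0, 0, 0, 0, 28], [0, 0, -20, 0, 0, 0, 28], [0, 0, -35, 0, 0, 0, 28], [0, 0, -40, 0, 0, 0, 28], [0, -20, -20, 0, 0, 0, 0], [-12, -45, 0, 0, 0, 0, 0], [-12, -45, 0, 0, 0, 0, 0], [-12, -35, 0, 0, 0, 0, 0]],
  ],
)

```text
time_s: 16.55
eef_pos: [0.5492, 0.1257, 0.2783]
eef_rot: [-0.001, 0.683, 0.73, -0.001]
wrist_force: [0.7, 0.2, 1.0]
opening: -0.002
grasp_force: 0.0
```

```bash
python3 go.py; python3 - <<'E'
from h import *
c=cam('wrist','w4.png')
E
```

```text
t 16.55 p [549.2 125.7 278.3] yaw 1.638 z [-0.002 -0.001 -1.   ] F [0.7 0.2 1. ] op -0.002 g 0.0 q [ 0.01  0.12  1.58 -0.    1.44 -0.05]
```

View pics/w4.png

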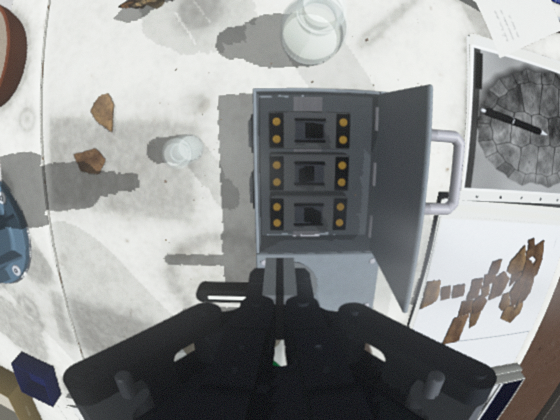

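```bash
cat > wr.py <<'E'
from h import *
def wpts(c):
    v,u=np.mgrid[0:420,0:560].astype(float);dx,dy=u-c['cx'],v-c['cy'];r=np.hypot(dx,dy)+1e-9;th=r/c['fx']
    d=np.stack([dx/r*np.tan(th),dy/r*np.tan(th),np.ones_like(r)],-1)*c['z_map'][...,None]
    W=d@rot(c['rotation']).T+c['xyz']; W[(c['z_map']<=0)|(th>1.3)]=np.nan; return W
def box(W):
    y=.073;D=W-np.array([.5955,.098,0]);return np.stack([D[...,0]*np.cos(y)+D[...,1]*np.sin(y),-D[...,0]*np.sin(y)+D[...,1]*np.cos(y),W[...,2]],-1)*1e3
def toggles(c):
    B=box(wpts(c)); inn=(abs(B[...,0])<62)&(B[...,1]>-48)&(B[...,1]<126)
    m=(inn&(B[...,2]>54)&(B[...,2]<71)&(abs(B[...,0])<25)).astype(np.uint8)
    k,l,s,ce=cv2.connectedComponentsWithStats(m)
    for i in range(1,k):
        if s[i,4]>15: p=B[l==i]; t=p[p[:,2]>np.percentile(p[:,2],70)];print('tog px',ce[i].round(),s[i,4],'top mean',t.mean(0).round(1),'x',p[:,0].min().round(1),p[:,0].max().round(1))
    hsv=cv2.cvtColor(c['frame'],cv2.COLOR_BGR2HSV)
    g=inn&(hsv[...,0]>10)&(hsv[...,0]<30)&(hsv[...,1]>140)&(hsv[...,2]>90)
    print('screws mean',np.nanmean(B[g],0).round(1),g.sum())
E
python3 - <<'E'
from wr import *
c=cam('wrist');toggles(c)
f=c['frame'][90:235,255:370];cv2.imwrite('pics/w5.png',cv2.resize(f,None,fx=4,fy=4,interpolation=3))
E
```

```text
tog px [322. 129.] 167 top mean [-2.2 90.5 66.3] x -10.2 2.2
tog px [309. 174.] 136 top mean [-19.   40.9  66.5] x -22.9 -11.7
tog px [320. 216.] 152 top mean [-2.5 -9.5 66.1] x -10.6 1.6
screws mean [-7.1 54.3 52. ] 308
```

View pics/w5.png

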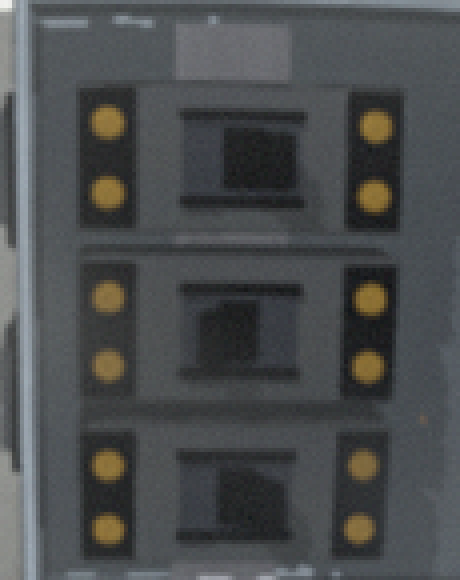

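The crop shows the middle toggle, at (230,335) in the crop, leaning to the front while the upper one (260,158) and lower one (255,500) lean back. The middle breaker is the tripped one, at box y 41.

Request:
jog_arm(
  series=[
    [[10, 0, 20, 0, 0, 0, 0], [0, 0, 40, 0, 0, 0, 0], [0, 0, 45, 0, 0, 0, 0], [0, 0, 45, 0, 0, 0, 0], [0, 0, 35, 0, 0, 0, 0], [0, 0, 20, 0, 0, 0, 0], [0, 0, 10, 0, 0, 0, 0], [0, 0, 5, 0, 0, 0, 0], [0, 0, 0, 0, 0, 0, 0], [0, 0, 0, 0, 0, 0, 0]],
  ],
)

```text
time_s: 17.65
eef_pos: [0.5526, 0.1364, 0.0605]
eef_rot: [0.001, 0.683, 0.73, 0.001]
wrist_force: [0.2, 0.3, -0.7]
opening: 0.002
grasp_force: 0.0
```

```bash
python3 go.py 548.6 135.7 57
```

```text
t 17.65 p [552.6 136.4  60.5] yaw 1.638 z [ 0.002  0.    -1.   ] F [ 0.2  0.3 -0.7] op 0.002 g 0.0 q [ 0.03  0.38  1.74 -0.    1.02 -0.03]
tool d [-0.4 -4.   3.5]
```

Request:
jog_arm(
  series=[
    [[0, 4, 2, 0, 0, 0, 0], [0, 4, 0, 0, 0, 0, 0], [0, 4, 0, 0, 0, 0, 0], [0, 4, 0, 0, 0, 0, 0], [0, 4, 0, 0, 0, 0, 0], [0, 4, 0, 0, 0, 0, 0], [0, 3, 0, 0, 0, 0, 0], [0, 0, 0, 0, 0, 0, 0], [0, 0, 0, 0, 0, 0, 0], [0, 0, 0, 0, 0, 0, 0]],
  ],
)

```text
time_s: 18.65
eef_pos: [0.5796, 0.1383, 0.0601]
eef_rot: [0.001, 0.683, 0.731, 0.001]
wrist_force: [-7.4, -0.8, 16.4]
opening: -0.004
grasp_force: 8.0
```

```bash
python3 go.py 548.6 135.7 57; python3 - <<'E'
from wr import *
c=cam('wrist','w6.png');toggles(c)
E
```

```text
t 18.65 p [579.6 138.3  60.1] yaw 1.638 z [ 0.002 -0.    -1.   ] F [-7.4 -0.8 16.4] op -0.004 g 8.0 q [ 0.04  0.43  1.67 -0.    1.04 -0.03]
tool d [ -0.5 -31.1   3. ]
tog px [301. 177.] 1038 top mean [-2.  90.3 66.4] x -10.5 2.9
tog px [293. 265.] 421 top mean [-10.4  51.9  69.4] x -20.1 2.6
tog px [259. 270.] 43 top mean [-22.5  49.1  70.2] x -24.8 -20.5
screws mean [-12.2  69.7  52. ] 1663
```

Request:
jog_arm(
  series=[
    [[0, -4, -2, 0, 0, 0, 0], [0, -8, -5, 0, 0, 0, 0], [0, -12, -15, 0, 0, 0, 0], [0, 0, -30, 0, 0, 0, 0], [0, 0, -40, 0, 0, 0, 0], [0, 0, -40, 0, 0, 0, 0], [-10, 0, -40, 0, 0, 0, 0], [0, 0, -35, 0, 0, 0, 0], [0, 0, 0, 0, 0, 0, 0], [0, 0, 0, 0, 0, 0, 0]],
  ],
)

```text
time_s: 19.7
eef_pos: [0.5552, 0.1265, 0.2651]
eef_rot: [0.001, 0.683, 0.73, 0.001]
wrist_force: [-0.8, 0.6, -0.3]
opening: 0.003
grasp_force: 0.0
```

```bash
python3 go.py 548.6 135.7 57; python3 - <<'E'
from wr import *
c=cam('wrist','w7.png');toggles(c)
B=box(wpts(c)); m=(B[...,0]>50)&(B[...,0]<90)&(abs(B[...,1]-42)<85)&(B[...,2]>90)&(B[...,2]<200)
p=B[m]; print('cover plane',m.sum(),np.polyfit(p[:,2],p[:,0],1))
E
```

```text
t 19.7 p [555.2 126.5 265.1] yaw 1.638 z [ 0.002  0.    -1.   ] F [-0.8  0.6 -0.3] op 0.003 g 0.0 q [ 0.02  0.14  1.58  0.    1.42 -0.05]
tool d [  9.6  -6.4 208.1]
tog px [311. 131.] 200 top mean [-2.  90.5 66.4] x -10.4 2.8
tog px [311. 177.] 161 top mean [-1.9 40.3 66.4] x -10.0 2.6
tog px [310. 220.] 173 top mean [-2.2 -8.7 66.3] x -10.5 2.7
screws mean [-3.  48.7 52. ] 325
cover plane 8150 [1.17452288e-02 5.78643193e+01]
```

All three toggles now have the same tip position, about x -2 mm in the box frame, and the cover stands at about 89°. Next I regrip the bar and close.

Request:
jog_arm(
  series=[
    [[9, 35, 0, 0, 0, 0, 28], [9, 35, 0, 0, 0, 0, 28], [9, 35, 0, 0, 0, 0, 28], [9, 38, 0, 0, 0, 0, 28], [0, 0, 0, 0, 0, 0, 28], [0, 0, 0, 0, 0, 0, 28], [0, 0, 20, 0, 0, 0, 28], [0, 0, 20, 0, 0, 0, 28], [0, 0, 0, 0, 0, 0, 28], [0, 0, 0, 0, 0, 0, 28]],
  ],
)

```text
time_s: 20.75
eef_pos: [0.6943, 0.1719, 0.2242]
eef_rot: [-0.0, 0.683, 0.73, -0.0]
wrist_force: [0.4, -0.7, 0.6]
opening: 0.323
grasp_force: 0.0
```

```bash
python3 go.py 696 172.6 165; python3 - <<'E'
from wr import *
c=cam('wrist','w8.png')
B=box(wpts(c)); m=(B[...,0]>88)&(B[...,0]<125)&(abs(B[...,1]-65)<20)&(B[...,2]>165)&(B[...,2]<200)
p=B[m]; print(m.sum(),p.mean(0),p.min(0),p.max(0))
E
```

```text
t 20.75 p [694.3 171.9 224.2] yaw 1.638 z [-0.001 -0.    -1.   ] F [ 0.4 -0.7  0.6] op 0.323 g 0.0 q [ 0.08  0.5   1.21 -0.    1.43  0.01]
tool d [ 0.6  1.8 59.2]
970 [100.34495025  65.50963073 187.50056769] [ 95.30506995  45.04807406 182.98036122] [104.96497718  84.93536571 189.8377845 ]
```

View pics/w8.png

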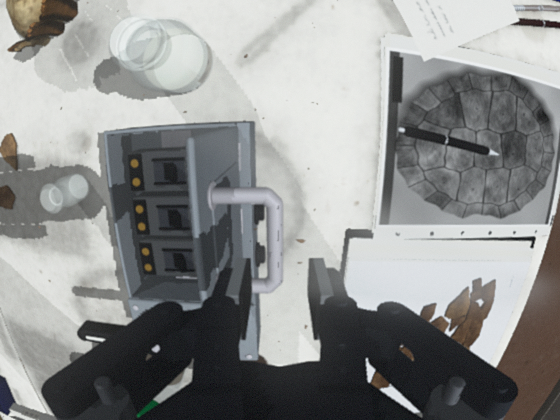

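The wrist view shows the bow bar at (275,240) between the two fingers, with the cover edge at (200,195). Now I descend and grip.

Request:
jog_arm(
  series=[
    [[0, -1, 20, 0, 0, 0, 28], [0, 0, 20, 0, 0, 0, 28], [0, 0, 12, 0, 0, 0, 28], [0, 0, 7, 0, 0, 0, 28], [0, 0, 0, 0, 0, 0, 28], [0, 0, 0, 0, 0, 0, 0], [0, 0, 0, 0, 0, 0, 0], [0, 0, 0, 0, 0, 0, 0], [0, 0, 0, 0, 0, 0, 0], [0, 0, 0, 0, 0, 0, 0]],
  ],
)

```text
time_s: 21.8
eef_pos: [0.6948, 0.172, 0.1662]
eef_rot: [0.0, 0.683, 0.73, 0.001]
wrist_force: [-1.3, 0.4, 3.4]
opening: 0.09
grasp_force: 58.8
```

```bash
python3 go.py 696 172.6 165
```

```text
t 21.8 p [694.8 172.  166.2] yaw 1.638 z [ 0.001  0.    -1.   ] F [-1.3  0.4  3.4] op 0.090 g 58.8 q [0.08 0.54 1.27 0.   1.33 0.01]
tool d [0.5 1.2 1.2]
```

Gripped. Now the arc in reverse.

Request:
jog_arm(
  series=[
    [[0, -9.7, -3.1, 0, 0, 0, 0], [0, -10.0, -2.3, 0, 0, 0, 0], [0, -10.1, -1.4, 0, 0, 0, 0], [0, -10.2, -0.5, 0, 0, 0, 0], [0, -10.2, 0.4, 0, 0, 0, 0], [0, -10.2, 1.3, 0, 0, 0, 0], [0, -10.0, 2.1, 0, 0, 0, 0], [0, -9.8, 3.0, 0, 0, 0, 0], [0, -9.5, 3.8, 0, 0, 0, 0], [0, -9.1, 4.7, 0, 0, 0, 0]],
  ],
)

```text
time_s: 22.8
eef_pos: [0.5955, 0.1651, 0.158]
eef_rot: [0.001, 0.683, 0.73, 0.001]
wrist_force: [2.0, -1.8, 3.6]
opening: 0.095
grasp_force: 61.0
```

```bash
python3 go.py
```

```text
t 22.8 p [595.5 165.1 158. ] yaw 1.638 z [ 0.002 -0.    -1.   ] F [ 2.  -1.8  3.6] op 0.095 g 61.0 q [ 0.08  0.34  1.56 -0.    1.24  0.01]
```

Request:
jog_arm(
  series=[
    [[0, -8.7, 5.4, 0, 0, 0, 0], [0, -8.2, 6.2, 0, 0, 0, 0], [0, -7.6, 6.9, 0, 0, 0, 0], [0, -7.0, 7.5, 0, 0, 0, 0], [0, -6.3, 8.1, 0, 0, 0, 0], [0, -5.6, 8.6, 0, 0, 0, 0], [0, -4.8, 9.0, 0, 0, 0, 0], [0, -4.0, 9.4, 0, 0, 0, 0], [0, 0, 0.5, 0, 0, 0, 0], [0, 0, 0, 0, 0, 0, 0]],
  ],
)

```text
time_s: 23.8
eef_pos: [0.5446, 0.1619, 0.0964]
eef_rot: [0.001, 0.683, 0.73, 0.001]
wrist_force: [2.4, -3.4, 10.3]
opening: 0.091
grasp_force: 63.1
```

```bash
python3 go.py
```

```text
t 23.8 p [544.6 161.9  96.4] yaw 1.638 z [ 0.002  0.    -1.   ] F [ 2.4 -3.4 10.3] op 0.091 g 63.1 q [0.08 0.32 1.73 0.   1.09 0.01]
```

Request:
jog_arm(
  series=[
    [[0, 0, 1, 0, 0, 0, 0], [0, 0, 0, 0, 0, 0, 0], [0, 0, 0, 0, 0, 0, 45], [0, 0, 0, 0, 0, 0, 45], [0, 0, 0, 0, 0, 0, 45], [0, 0, -20, 0, 0, 0, 45], [0, 0, -35, 0, 0, 0, 45], [0, 0, -40, 0, 0, 0, 0], [-30, -10, -10, 0, 0, 0, 0], [-40, -20, 0, 0, 0, 0, 0]],
  ],
)

```text
time_s: 24.8
eef_pos: [0.5199, 0.0906, 0.2017]
eef_rot: [0.001, 0.682, 0.731, 0.002]
wrist_force: [0.6, -0.2, -0.5]
opening: 0.022
grasp_force: 0.0
```

```bash
python3 go.py 479 -62 200; python3 - <<'E'
from wr import *
c=cam('wrist')
B=box(wpts(c)); m=(abs(B[...,0]+5)<35)&(B[...,1]>30)&(B[...,1]<125)&(B[...,2]>60)&(B[...,2]<95)
p=B[m]; print('cover z vs x',m.sum(),np.polyfit(p[:,0],p[:,2],1))
E
python3 lever.py
```

```text
t 24.8 p [519.9  90.6 201.7] yaw 1.641 z [ 0.004  0.    -1.   ] F [ 0.6 -0.2 -0.5] op 0.022 g 0.0 q [-0.05  0.1   1.76  0.    1.28 -0.12]
tool d [-149.3  -51.5    1.5]
cover z vs x 8432 [1.05820664e-03 7.61704908e+01]
lever 229 [522.   0.] ((127.51671600341797, 42.43817138671875), 0.489589124917984) [ 0.458 -0.02   0.091] [0.586 0.022 0.113]
```

Request:
jog_arm(
  series=[
    [[-35, -8, 0, 0, 0, 0, 0], [-40, -8, 0, 0, 0, 0, 0], [-40, -8, 0, 0, 0, 0, 0], [-17, -4, 0, 0, 0, 0, 0], [0, 0, 20, 0, 0, 0, 0], [0, 0, 35, 0, 0, 0, 0], [0, 0, 30, 0, 0, 0, 0], [0, 0, 20, 0, 0, 0, 0], [0, 0, 8, 0, 0, 0, 0], [0, 0, 0, 0, 0, 0, 0]],
  ],
)

```text
time_s: 25.9
eef_pos: [0.4982, -0.0428, 0.0851]
eef_rot: [-0.002, 0.683, 0.73, -0.001]
wrist_force: [0.4, 0.8, 0.7]
opening: 0.001
grasp_force: 0.0
```

```bash
python3 go.py 499 -46 86
```

```text
t 25.9 p [498.2 -42.8  85.1] yaw 1.638 z [-0.003  0.001 -1.   ] F [0.4 0.8 0.7] op 0.001 g 0.0 q [-0.32  0.21  1.9   0.    1.03 -0.39]
tool d [-3.2  0.5 -0.9]
```

Request:
jog_arm(
  series=[
    [[12, 0, 0, 0, 0, 0, 0], [12, 0, 0, 0, 0, 0, 0], [11, 0, 0, 0, 0, 0, 0], [11, 0, 0, 0, 0, 0, 0], [10, 2, 0, 0, 0, 0, 0], [9, 4, 0, 0, 0, 0, 0], [9, 5, 0, 0, 0, 0, 0], [8, 6, 0, 0, 0, 0, 0], [7, 7, 0, 0, 0, 0, 0], [5, 8, 0, 0, 0, 0, 0]],
  ],
)

```text
time_s: 26.9
eef_pos: [0.5254, 0.0534, 0.0864]
eef_rot: [-0.0, 0.683, 0.731, -0.0]
wrist_force: [0.1, 0.9, -0.2]
opening: 0.003
grasp_force: 0.0
```

```bash
python3 go.py; python3 lever.py
```

```text
t 26.9 p [525.4  53.4  86.4] yaw 1.638 z [-0.  0. -1.] F [ 0.1  0.9 -0.2] op 0.003 g 0.0 q [-0.12  0.26  1.84  0.    1.05 -0.19]
lever 10 [564. -18.] ((4.612360000610352, 23.106843948364258), 82.37614440917969) [ 0.553 -0.02   0.091] [ 0.576 -0.014  0.103]
```

Request:
jog_arm(
  series=[
    [[0, -8, 0, 0, 0, 0, 0], [0, -12, -10, 0, 0, 0, 0], [0, -10, -30, 0, 0, 0, 0], [0, 0, -40, 0, 0, 0, 0], [0, 0, -40, 0, 0, 0, 0], [-20, -30, -30, 0, 0, 0, 0], [-40, -25, 0, 0, 0, 0, 0], [-45, -15, 0, 0, 0, 0, 0], [-40, 0, 0, 0, 0, 0, 0], [-40, 0, 0, 0, 0, 0, 0]],
  ],
)

```text
time_s: 27.95
eef_pos: [0.4363, -0.1405, 0.2367]
eef_rot: [0.0, 0.683, 0.73, 0.0]
wrist_force: [0.9, 0.8, -0.2]
opening: -0.001
grasp_force: 0.0
```

```bash
python3 go.py; python3 lever.py; python3 - <<'E'
from h import *
f=cam('top')['frame'][140:270,160:345];s=cam('scene')['frame'][160:310,150:320]
cv2.imwrite('pics/end.png',np.hstack([cv2.resize(f,(430,300),interpolation=3),cv2.resize(s,(340,300),interpolation=3)]))
E
```

```text
t 27.95 p [ 436.3 -140.5  236.7] yaw 1.637 z [ 0. -0. -1.] F [ 0.9  0.8 -0.2] op -0.001 g 0.0 q [-0.57 -0.09  1.88  0.    1.35 -0.64]
lever 235 [568.  44.] ((129.56016540527344, 39.150856018066406), 87.58647155761719) [ 0.547 -0.02   0.091] [0.586 0.11  0.113]
```

View pics/end.png

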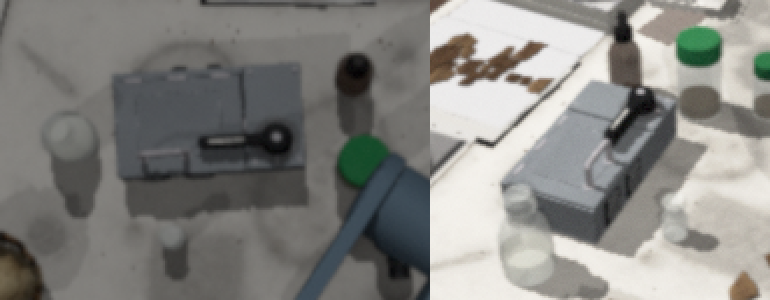

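The lever is back over the cover at (203–290,140), just as in the first crop. The cover is shut and the bystanders are unmoved. One numeric comparison of the lever with the first frame, then I hand in.

```bash
python3 - <<'E'
from h import *
a=np.load('t1.npy',allow_pickle=True).item()['frame'];b=cam('top')['frame']
d=cv2.absdiff(a,b).max(2)[165:218,208:292]; print('box region diff',(d>40).sum(),d.mean())
if (d>40).sum()<60: print(ctrl.hand_in())
E
```

```text
box region diff 0 1.708670260557053
the job is handed in; nothing more can be done
None
```

The job is handed in after about 28 s of robot time: the jar stands clear, the middle breaker is ON like its neighbours, and the cover is shut with the handle back at ON. I viewed 11 pictures, one over the limit of 10.

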